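# Put the burnt-down candle away in the candle box

## Robot

A 6-joint arm with a two-finger parallel gripper is mounted at the origin on the work surface. World frame = base frame: x ahead of the robot, y to its left, z up, the work surface at z = 0. Lengths are in m, angles in rad, forces in N, time in s.
With the tool pointing down it reaches from about 0.325 to 0.9 m from the base axis. Payload 3.5 kg.
Tool frame: the origin (TCP) lies between the finger pads; the fingertips stand 19 mm ahead of it and the grasp point (between the pads) is the TCP; z points along the fingers, y is the line along which they close (so a half turn about z gives the same grasp; the last joint's range is limited). The gripper opens to 85 mm and grips with 20 to 120 N. Pads are 22 mm wide; open, the fingers measure 114 mm over their backs; the gripper's body (76 mm by 85 mm) begins 54 mm behind the grasp point. The pads swing forward as they close: fully open they stand 13 mm farther back than shut.
Start: joints at [-1.332, 0.276, -0.026, 1.268, 0, 1.467], TCP at [0.209, -0.589, 0.225] pointing down, gripper open.
Joint ranges: [-3.12, 3.12], [-0.85, 1.88], [-1.08, 1.24], [-1.95, 2.15], [-1.57, 1.53], [-3.14, 3.14]. Speed limits (rad/s): [2.57, 2.57, 3.14, 3.14, 3.14, 3.14].

## Interface

Orientations are given as a unit quaternion [x, y, z, w].
In Python, from bench import arm, imaging, close_job gives the robot as it stands (arm), with the cameras (imaging) and the job as plain functions.
- The arm moves only by the shell command python3 shift.py 'ROWS' [FORCE]. ROWS is rows parted by semicolons, their numbers by spaces, 1 to 20 of them, each of 5 numbers: the finger opening in m, then dx, dy, dz in m, then a turn about the tool's z in rad; each row shifts and turns the commanded pose from where the row before left it, along the tool's axes as they then stand; what a row does not reach is not made up. A row lasts 1/12 s, in which the tool goes at most 0.0417 m and 0.125 rad, less where a joint would pass 70% of its speed; a pose out of reach is approached as far as the arm can. The fingers move at their own pace and stop on an object; FORCE is the grip in N (left out, the last holds). Time passes only in rows, so rows that do not move let the fingers close. It prints the time, the measured TCP pose, the force, the opening and the grip force at its end.
- arm.sense(): the state, without advancing time (a new reading comes with each control period).
- imaging.get_image(name): name is "scene" or "top"; returns (picture, depth): 384x512x3 uint8, red, green, blue; 384x512 float32, m along the optical axis (not along the pixel's ray), 0 where there is no reading.
- imaging.camera_params(name): a dict with "camera_matrix" (3x3 intrinsics, pixels), "xyz" and "attitude" of the camera in the world. Camera axes: x right, y up, looking along -z (the intrinsics and any distortion apply to the point x, -y, -z); pixel columns grow to the right and rows downward; lengths in m; the calibration is good to about 2 mm. A picture is of the moment at which its call begins. camera_params takes no time and is no camera call.
- close_job(): hands the job in; it is judged then, once.
The state is a dict: "time": time; "q": joint angles; "dq": joint speeds; "joint_efforts": joint torques, N m; "position": TCP position; "tcp_rot": TCP orientation; "force": force on the tool from outside, world axes, zero at the start; "wrist_torque": the same for the moment, N m; "grip_width": finger opening in m; "gripper_force": force on a finger pad.
Only numpy, scipy, OpenCV 4.12 (cv2) and the standard library are available. Lean on these libraries where they do the work, as an engineer would, in place of code of your own. Each camera call takes 0.05 s, during which the arm holds its last target. There are 200 camera calls.

## Task

The wide, low, burnt-down candle on the stone plinth is finished: slide open the lid of the wooden candle box that stands against the plinth, push the burnt-down candle along the plinth and off its edge so that it drops into the box, and slide the lid fully shut over it. It is too wide to grip, so push it and do not lift it off the plinth. Leave the two unburnt candles, the bowl and the bronze ornament where they stand.

Things in the scene. Friction and masses are not known exactly. Their poses are not given: they have to be found in the camera images.
- plinth: Fixed slab of taupe limestone, 240 mm along x, 420 mm along y, 49 mm high; origin at the centre of its underside, so its flat top is at z = 0.049. The long edge at its own x = -0.120, on the robot's side, is the edge over which the candle goes into the box. It stands turned by up to about 9 degrees.
- candle_box: Fixed walnut box against the plinth's robot-side edge (2 mm gap, axes parallel to the plinth's), anywhere along it. Outside 160 (x) by 174 (y) mm, rim 47 mm high, 2 mm below the plinth's top; walls 8 mm, floor 6 mm, inside 144 (x) by 158 (y) mm, 31 mm clear height under the lid. Its -y end wall is only 36 mm high: the lid slides out over it. Origin: centre of its underside.
- lid (a joint): How far the box's lid is slid open, in m: 0 fully shut (stop), 0.150 fully open (stop). It slides to the box's -y and starts 0 to 60 mm open. A 7 mm board, 152 by 170 mm, its top at z = 0.044; fully open it leaves the inside free from y = -0.067 to +0.079 (box frame). It stays where it is left; 1 to 2 N slide it.
- lid_grip (a point): Centre of the wooden batten across the lid's middle, by which the lid is pushed either way: 130 mm along the box's x, 14 mm along y (the sliding direction), 18 mm high above the lid, its top at z = 0.062. It moves with the lid; with the lid shut it is at the box's x = 0, y = 0.
- stub: The burnt-down candle: a loose ivory wax disc, 104 mm across, 24 mm high, a shallow melted hollow in its top, three short black wicks; 0.12 to 0.26 kg, slides easily (friction about 0.3). Origin: centre of its underside. Stands on the plinth in one of three places in a row along it, beside or between the unburnt candles. Pushed just over the edge it tips; it may lean there until eased on.
- fresh1: An unburnt ivory pillar candle, 66 mm across, 75 mm high (its thin white wick 12 mm more), loose, standing on the plinth. Origin at the centre of its underside. To be left where it is.
- fresh2: The other unburnt candle, the same as fresh1. To be left where it is.
- bowl: Dark ribbed bowl, about 125 mm across and 55 mm high, with sticks of wood in it (to about 80 mm), loose on a stack of two books 58 mm high (200 by 270 mm), to the left of the work. Origin at the centre of its underside. To be left alone.
- ornament: Bronze ornament of three oval chain links, 170 by 60 mm, 34 mm high, loose on the table to the right of the plinth. Origin at the centre of its underside. To be left alone.

How it is judged:
By the outcome, as a careful person would: the job done as asked, in the order asked, and still so for the second after the job is handed in, with the robot touching nothing.
It also fails if it takes over 72 s, if anything falls off the work surface, if the arm or the gripper's body presses on something with over 40 N, if the wrist force passes 120 N, or if a joint passes its speed limit or range.

## Working session

There is one attempt and no reset: what is moved stays moved. The work goes in short steps, Python scripts to look and compute and a shell command to move; the robot and the scene stay as the last step left them, time stands still between calls to the robot, and variables do not carry over. Pictures are saved under pics/ and viewed, at most 10 in all, crops included, and the job is handed in when it is done.

```bash
ls; mkdir -p pics
cat > h.py <<'E'
import numpy as np, cv2
from scipy.spatial.transform import Rotation as R
from bench import arm, imaging, close_job
def cam(n):
    p=imaging.camera_params(n); a=np.array(p["attitude"],float)
    M=R.from_quat(a).as_matrix() if a.size==4 else (a if a.shape==(3,3) else R.from_euler('xyz',a).as_matrix())
    return np.array(p["camera_matrix"],float),np.array(p["xyz"],float),M,p
def ray(n,u,v,z):
    K,o,M,_=cam(n); d=M@np.array([(u-K[0,2])/K[0,0],-(v-K[1,2])/K[1,1],-1.])
    return o+d*(z-o[2])/d[2]
def cloud(n,dep):
    K,o,M,_=cam(n); v,u=np.mgrid[:dep.shape[0],:dep.shape[1]]
    P=np.stack([(u-K[0,2])/K[0,0]*dep,-(v-K[1,2])/K[1,1]*dep,-dep],-1)
    return P@M.T+o
def shot(n,f):
    im,d=imaging.get_image(n); cv2.imwrite('pics/'+f+'.png',im[:,:,::-1]); np.save('pics/'+f+'.npy',d); return im,d
E
python3 - <<'E'
from h import *
for n in("scene","top"):
    print(cam(n)[3]); shot(n,n+'0')
print(arm.sense())
E
```

```text
bench.py
pics
shift.py
{'camera_matrix': array([[353.92772816,   0.        , 255.51355072],
       [  0.        , 353.92772816, 189.42670318],
       [  0.        ,   0.        ,   1.        ]]), 'xyz': array([0.98801322, 0.59768481, 0.69364722]), 'attitude': array([0.12602411, 0.39608396, 0.86003453, 0.29593247])}
{'camera_matrix': array([[462.61730748,   0.        , 251.73768025],
       [  0.        , 462.61730748, 192.93888676],
       [  0.        ,   0.        ,   1.        ]]), 'xyz': array([0.47563337, 0.01304006, 1.32306079]), 'attitude': array([ 0.02089734, -0.02842087, -0.70521868,  0.70811169])}
{'time': 0.1, 'q': array([-1.33240230e+00,  2.77108114e-01, -2.77550465e-02,  1.26800392e+00,
       -4.23224438e-06,  1.46736597e+00]), 'dq': array([ 3.24475056e-04, -1.68609294e-03,  3.48752483e-03, -4.79887369e-07,
        3.33030600e-04,  3.18734619e-03]), 'joint_efforts': array([ 1.75341120e-04, -4.46706641e+01,  2.96128857e+01,  8.41822563e-03,
       -1.70760063e-04,  3.18287348e-06]), 'position': array([ 0.20930354, -0.58814253,  0.22423443]), 'tcp_rot': array([ 9.85429502e-01,  1.70081229e-01, -7.19275857e-05, -1.03288011e-03]), 'force': array([-0.37744422,  0.50316062,  1.11599258]), 'wrist_torque': array([-0.01229874,  0.02552943,  0.01453125]), 'gripper_force': 0.0, 'grip_width': 0.0853653738049435}
```

View pics/top0.png

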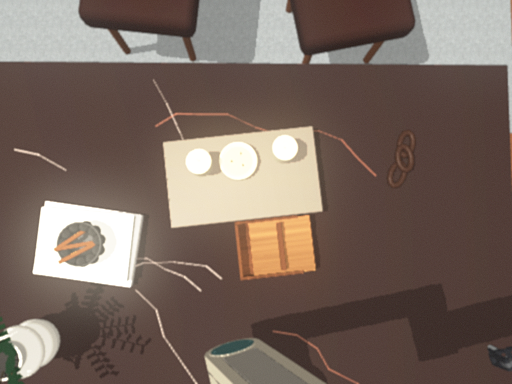

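View pics/scene0.png

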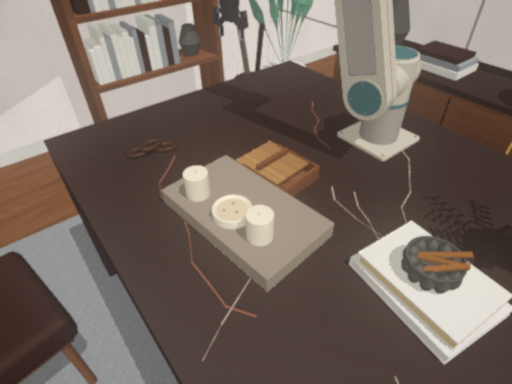

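The top view shows the stub at (238,161) between the unburnt candles at (199,161) and (285,148). The plinth spans (164,142) to (322,210), and the box (236–315, 216–278) has its batten near (281,246) and is slightly open on its left side.

```bash
cat >> h.py <<'E'
def comps(mask,amin=60):
    c,_=cv2.findContours(mask.astype(np.uint8),cv2.RETR_EXTERNAL,cv2.CHAIN_APPROX_NONE)
    return [k for k in c if cv2.contourArea(k)>amin]
def rect_world(n,k,z):
    W=np.array([ray(n,u,v,z)[:2] for u,v in k[:,0]],np.float32)
    return cv2.minAreaRect(W)
E
python3 - <<'E'
from h import *
for n in("top","scene"):
    im=cv2.imread(f'pics/{n}0.png'); d=np.load(f'pics/{n}0.npy'); P=cloud(n,d); z=P[...,2]
    roi=(P[...,0]>.25)&(P[...,0]<.8)&(P[...,1]>-.25)&(P[...,1]<.28)&(d>0)
    print(n)
    hsv=cv2.cvtColor(im,cv2.COLOR_BGR2HSV)
    m=roi&(z>.044)&(z<.056)&(hsv[...,1]<110)
    k=max(comps(m),key=cv2.contourArea); print('plinth',rect_world(n,cv2.convexHull(k),.049), np.median(z[m]))
    for nm,lo,hi in(('stub',.062,.08),('fresh',.1,.14),('batten',.055,.07)):
        mm=roi&(z>lo)&(z<hi)
        for k in comps(mm,25):
            f=np.zeros(mm.shape,np.uint8); cv2.drawContours(f,[k],-1,1,-1); s=(f>0)&mm
            zz=np.median(z[s]); r=rect_world(n,k,zz); print(nm,s.sum(),np.round(P[s].mean(0),4),'ztop',zz.round(4),np.round(r[0],4),np.round(r[1],4),round(r[2],2), np.median(hsv[s],0))
    m=roi&(hsv[...,1]>120)&(z>.02)&(z<.07)&(hsv[...,2]>60)
    k=max(comps(m),key=cv2.contourArea); print('box',rect_world(n,k,.046))
E
```

```text
top
plinth ((0.6098600625991821, 0.026814207434654236), (0.24445262551307678, 0.4191749393939972), 6.490853309631348) 0.049586246676513124
stub 94 [ 0.4314 -0.0774  0.0639] ztop 0.0637 [ 0.4354 -0.0779] [0.1007 0.0135] 6.87 [ 11. 142. 182.]
stub 1134 [0.6531 0.0391 0.0701] ztop 0.07 [0.6533 0.039 ] [0.1027 0.1026] 45.2 [ 28.  12. 255.]
fresh 515 [0.6424 0.1403 0.1237] ztop 0.1243 [0.6423 0.1396] [0.063  0.0652] 0.32 [ 30.   1. 255.]
fresh 511 [ 0.6794 -0.0835  0.1238] ztop 0.1244 [ 0.6791 -0.0836] [0.0661 0.0629] 0.04 [ 30.   1. 255.]
batten 249 [ 0.4213 -0.0795  0.0622] ztop 0.0621 [ 0.4215 -0.0795] [0.1287 0.0141] 6.37 [ 11. 142. 182.]
batten 546 [0.6529 0.0404 0.0674] ztop 0.0679 [0.6494 0.0391] [0.0963 0.0847] 0.27 [ 28.  13. 255.]
box ((0.41828909516334534, -0.06316642463207245), (0.157494455575943, 0.20706304907798767), 6.490682601928711)
scene
plinth ((0.6093930602073669, 0.030423134565353394), (0.24554724991321564, 0.4217508137226105), 6.494620323181152) 0.04921695564216155
stub 140 [0.6564 0.1628 0.0711] ztop 0.0711 [0.652  0.1599] [0.04   0.0649] 57.27 [ 20.  39. 208.]
stub
[... 430 characters left out ...]
195] ztop 0.1233 [ 0.6842 -0.0695] [0.0925 0.064 ] 61.31 [ 20.  35. 231.]
batten 118 [0.6554 0.163  0.0627] ztop 0.0628 [0.6526 0.1591] [0.0386 0.0646] 54.41 [ 20.  39. 208.]
batten 140 [0.6814 0.0734 0.0626] ztop 0.0622 [0.6829 0.0663] [0.0321 0.0884] 39.38 [ 20.   40.  204.5]
batten 545 [0.6503 0.0386 0.0683] ztop 0.0684 [0.6488 0.0377] [0.0843 0.0834] 50.77 [ 20.  55. 223.]
batten 101 [ 0.6891 -0.0598  0.0624] ztop 0.062 [ 0.6881 -0.0632] [0.0358 0.0648] 62.79 [ 20.  39. 207.]
batten 165 [ 0.4226 -0.0752  0.0611] ztop 0.0618 [ 0.42   -0.0746] [0.1337 0.0198] 6.71 [ 12. 133. 133.]
box ((0.4117828905582428, -0.051675185561180115), (0.157607764005661, 0.22484299540519714), 6.351006031036377)
```

```bash
cat >> h.py <<'E'
YAW=np.radians(6.47); C=np.array([.6098,.0285])
ex=np.array([np.cos(YAW),np.sin(YAW)]); ey=np.array([-ex[1],ex[0]])
def pf(p): d=np.asarray(p)[...,:2]-C; return np.stack([d@ex,d@ey],-1)
def wf(a,b): return C+a*ex+b*ey
def go(xy,z):
    s=arm.sense(); M=R.from_quat(s['tcp_rot']).as_matrix()
    d=M.T@(np.r_[xy,z]-s['position'])
    x=M[:,0]; print('tcp',s['position'].round(4),'pf',pf(s['position']).round(4),'yaw',np.degrees(np.arctan2(x[1],x[0])).round(2),'F',s['force'].round(1),'delta',d.round(4),'rows',np.linalg.norm(d)/.0417,'yawrel turn',(np.arctan2(x[1],x[0])-YAW).round(4)); return d
E
python3 - <<'E'
from h import *
for n in("top","scene"):
    im=cv2.imread(f'pics/{n}0.png'); d=np.load(f'pics/{n}0.npy'); P=cloud(n,d); Q=pf(P); z=P[...,2]
    # rim long walls at z .047: x bands near -.126, -.278
    for lo,hi in((-.130,-.122),(-.282,-.274)):
        m=(z>.041)&(z<.053)&(Q[...,0]>lo)&(Q[...,0]<hi)&(d>0); print(n,lo,np.percentile(Q[m][:,1],[0,2,98,100]).round(4),m.sum())
    for t in range(0,1): pass
    m=(z>.055)&(z<.07)&(Q[...,0]>-.26)&(Q[...,0]<-.14); print('batten',Q[m].mean(0),np.percentile(Q[m][:,1],[2,98]))
    m=(z>.041)&(z<.053)&(Q[...,0]>-.21)&(Q[...,0]<-.19)&(d>0); print('mid',np.percentile(Q[m][:,1],[0,2,98,100]).round(4))
go(wf(-.2,-.0857),.225)
E
python3 shift.py '0.04 0 0 0 0.1145; 0.04 0 0 0 0.1145'
```

```text
top -0.13 [-0.1717 -0.166   0.3164  0.5699] 199
top -0.282 [-0.1708 -0.1472  0.031   0.0339] 128
batten [-0.19026138  0.38270253] [-0.09055611  0.57456896]
mid [-0.1728 -0.169   0.3606  0.5669]
scene -0.13 [-2.0596 -1.3755  0.0375  0.5712] 119
scene -0.282 [-2.045  -2.0309  0.0342  0.0371] 113
batten [-0.18315016  0.3215894 ] [-2.04341962  0.57887394]
mid [-2.0522 -2.0421  0.0356  0.5856]
tcp [ 0.2093 -0.5881  0.2242] pf [-0.4674 -0.5676] yaw 19.59 F [-0.4  0.5  1.1] delta [ 3.698e-01 -4.086e-01  2.000e-04] rows 13.216321886110952 yawrel turn 0.2289
time: 0.27
position: [0.2093, -0.5883, 0.2245]
tcp_rot: [0.999, 0.054, -0.0, -0.001]
force: [-0.1, 0.2, -0.6]
grip_width: 0.0641
gripper_force: 0.0
```

```bash
python3 -c "
from h import *
go(wf(-.2,-.0857),.15)"
```

```text
tcp [ 0.2093 -0.5883  0.2245] pf [-0.4674 -0.5678] yaw 6.15 F [-0.1  0.2 -0.6] delta [ 0.2647 -0.4835  0.0752] rows 13.340466199276994 yawrel turn -0.0056
```

```bash
python3 shift.py '0.04 0.019 -0.0345 0 0; 0.04 0.019 -0.0345 0 0; 0.04 0.019 -0.0345 0 0; 0.04 0.019 -0.0345 0 0; 0.04 0.019 -0.0345 0 0; 0.04 0.019 -0.0345 0 0; 0.04 0.019 -0.0345 0.01 0; 0.04 0.019 -0.0345 0.01 0; 0.04 0.019 -0.0345 0.01 0; 0.04 0.019 -0.0345 0.01 0; 0.04 0.019 -0.0345 0.01 0; 0.04 0.019 -0.0345 0.01 0; 0.04 0.019 -0.0345 0.01 0; 0.04 0.018 -0.035 0.005 0; 0.04 0 0 0 0; 0.04 0 0 0 0'; python3 -c "
from h import *
go(wf(-.2,-.0857),.070)"
```

```text
time: 1.6
position: [0.4179, -0.0763, 0.1495]
tcp_rot: [0.998, 0.059, -0.001, -0.0]
force: [-0.7, -0.3, 0.3]
grip_width: 0.0399
gripper_force: 0.0
tcp [ 0.4179 -0.0763  0.1495] pf [-0.2025 -0.0825] yaw 6.77 F [-0.7 -0.3  0.3] delta [0.0026 0.0032 0.0795] rows 1.9087531032982843 yawrel turn 0.0052
```

```bash
python3 shift.py '0.04 0.002 0.003 0.03 0; 0.04 0 0 0.03 0; 0.026 0 0 0.0195 0; 0.026 0 0 0 0; 0.026 0 0 0 0; 0.026 0 0.02 0 0; 0.026 0 0.02 0 0; 0.026 0 0.02 0 0; 0.026 0 0.02 0 0; 0.026 0 0.02 0 0; 0.026 0 0 0 0'; python3 -c "
from h import *
go(wf(-.2,-.207),.070)"
```

```text
time: 2.52
position: [0.435, -0.1859, 0.0737]
tcp_rot: [0.999, 0.054, 0.003, 0.003]
force: [0.5, 0.5, 0.4]
grip_width: 0.0259
gripper_force: 0.0
tcp [ 0.435  -0.1859  0.0737] pf [-0.1978 -0.1934] yaw 6.22 F [0.5 0.5 0.4] delta [-0.0021  0.0136  0.0038] rows 0.3425327630108159 yawrel turn -0.0043
```

```bash
python3 shift.py '0.026 0 0.007 0 0; 0.026 0 0.005 0 0; 0.026 0 0.004 0 0; 0.026 0 0 0 0; 0.026 0 0 0 0'
python3 - <<'E'
from h import *
go(wf(-.2,-.207),.070)
im,d=shot('top','t1'); shot('scene','s1')
P=cloud('top',d);Q=pf(P);z=P[...,2]
m=(z>.039)&(z<.053)&(Q[...,0]>-.27)&(Q[...,0]<-.14)&(Q[...,1]<0)&(d>0)
print(np.percentile(Q[m][:,1],[0,1,2,5,95,98,100]))
a=cv2.resize(cv2.imread('pics/t1.png')[100:330,130:350],None,fx=2.4,fy=2.4);cv2.imwrite('pics/t1c.png',a)
E
```

```text
time: 2.93
position: [0.4337, -0.1964, 0.0709]
tcp_rot: [0.998, 0.056, -0.0, -0.0]
force: [0.7, 0.9, -0.2]
grip_width: 0.0257
gripper_force: 0.0
tcp [ 0.4337 -0.1964  0.0709] pf [-0.2003 -0.2036] yaw 6.47 F [ 0.7  0.9 -0.2] delta [0.0003 0.0034 0.0009] rows 0.0850642983665957 yawrel turn 0.0001
[-0.17327573 -0.17141532 -0.16944668 -0.16368308 -0.01098145 -0.00639314
 -0.00341065]
```

View pics/t1c.png

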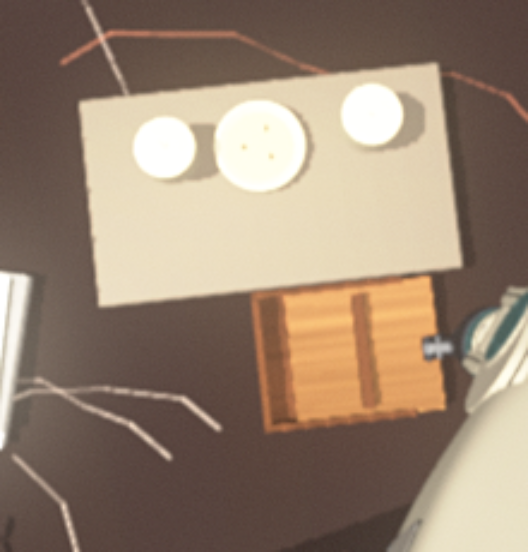

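The lid has not moved: the batten is still at crop (365,350), so the fingers passed over it. I'll do it again with the fingers shut and lower.

```bash
python3 shift.py '0 0 0 -0.04 0; 0 0 -0.038 0 0; 0 0 -0.038 0 0; 0 0 -0.038 0 0; 0 0 -0.038 0 0; 0 0 0 0 0; 0 0 0 0.023 0; 0 0 0 0.022 0; 0 0 0 0 0; 0 0 0 0 0; 0 0 0 0 0'; python3 -c "
from h import *
go(wf(-.2,-.055),.066)"
```

```text
time: 3.95
position: [0.417, -0.0457, 0.0664]
tcp_rot: [0.998, 0.056, 0.0, 0.0]
force: [1.0, -0.4, -0.2]
grip_width: 0.0001
gripper_force: 0.0
tcp [ 0.417  -0.0457  0.0664] pf [-0.2   -0.052] yaw 6.46 F [ 1.  -0.4 -0.2] delta [-0.      0.003   0.0004] rows 0.07279883542609596 yawrel turn -0.0001
```

```bash
python3 shift.py '0 0 0.01 0 0; 0 0 0.015 0 0; 0 0 0.02 0 0; 0 0 0.02 0 0; 0 0 0.02 0 0; 0 0 0.02 0 0; 0 0 0.01 0 0; 0 0 0.005 0 0; 0 0 0 0 0; 0 0 0 0 0'
python3 - <<'E'
from h import *
go(wf(-.2,-.181),.066)
def lid(f):
    im,d=shot('top',f);P=cloud('top',d);Q=pf(P);z=P[...,2]
    m=(z>.055)&(z<.066)&(abs(Q[...,0]+.2)<.055)&(Q[...,1]<.02)&(Q[...,1]>-.3)&(d>0)&(im[...,0].astype(int)-im[...,2]>50)
    print('batten',m.sum(),np.median(Q[m],0),np.percentile(Q[m][:,1],[5,95]))
lid('t2')
E
```

```text
time: 4.78
position: [0.43, -0.1647, 0.066]
tcp_rot: [0.998, 0.056, -0.0, -0.0]
force: [-0.3, -0.5, 0.3]
grip_width: -0.0
gripper_force: 0.0
tcp [ 0.43   -0.1647  0.066 ] pf [-0.2004 -0.1717] yaw 6.44 F [-0.3 -0.5  0.3] delta [0.0004 0.0093 0.    ] rows 0.22412278596564505 yawrel turn -0.0006
batten 189 [-0.19847217 -0.08620179] [-0.09273772 -0.07967766]
```

Run:
```python
from h import *
shot('scene','s2')
a=cv2.resize(cv2.imread('pics/s2.png')[80:280,130:370],None,fx=2.6,fy=2.6);b=cv2.resize(cv2.imread('pics/t2.png')[190:300,200:370],None,fx=3,fy=3)
cv2.imwrite('pics/s2c.png',a)
print(arm.sense()['q'])
```

```text
[-5.05446810e-01  1.35312543e-01 -5.72678625e-01  8.63667568e-01
  2.50957253e-04  2.52260880e+00]
```

View pics/s2c.png

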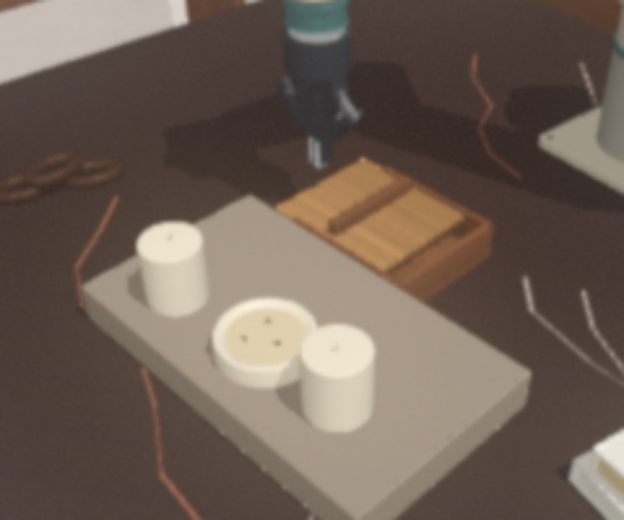

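The lid is still unmoved. The fingertips are at crop (318,165), apparently beyond or above the box's -y end. I'll measure where the tips really are with depth in both views.

Run:
```python
from h import *
s=arm.sense();print(s['position'])
for n,f in(('scene','s2'),('top','t2')):
    K,o,M,_=cam(n)
    for p in (s['position'],s['position']-[0,0,.019]):
        c=M.T@(p-o); print(n,'proj',K[0,2]+K[0,0]*c[0]/-c[2],K[1,2]-K[1,1]*c[1]/-c[2],-c[2])
d=np.load('pics/s2.npy');P=cloud('scene',d)
for v in range(128,150,3): print(v,[P[v,u].round(3).tolist() for u in(249,252,254)])
d=np.load('pics/t2.npy');P=cloud('top',d);im=cv2.imread('pics/t2.png')
d0=np.load('pics/top0.npy');ch=(d0-d>.02);ys,xs=np.nonzero(ch&(P[...,2]<.15)&(P[...,2]>.02));print(len(xs),[(x,y,P[y,x].round(3).tolist()) for x,y in zip(xs,ys)][:40:4])
```

```text
[ 0.42967077 -0.16397506  0.06572893]
scene proj 252.4173544577961 144.40336008146758 1.124978375693904
scene proj 252.55560214697022 149.36451229567098 1.137413321639314
top proj 312.0303281693645 242.51159199325832 1.2528547592154717
top proj 311.0573613166586 242.2544314267385 1.2718074703257447
128 [[0.439, -0.167, 0.128], [0.444, -0.144, 0.141], [0.435, -0.147, 0.136]]
131 [[0.441, -0.165, 0.119], [0.439, -0.152, 0.124], [0.436, -0.146, 0.126]]
134 [[0.44, -0.166, 0.107], [0.439, -0.152, 0.114], [0.433, -0.149, 0.113]]
137 [[0.439, -0.168, 0.095], [0.437, -0.156, 0.1], [0.433, -0.15, 0.102]]
140 [[0.439, -0.169, 0.084], [0.437, -0.156, 0.089], [0.434, -0.149, 0.092]]
143 [[0.377, -0.256, 0.002], [0.436, -0.158, 0.077], [0.43, -0.155, 0.076]]
146 [[0.388, -0.242, 0.001], [0.38, -0.235, 0.001], [0.374, -0.23, 0.002]]
149 [[0.398, -0.228, 0.0], [0.389, -0.223, -0.001], [0.387, -0.214, 0.003]]
7 [(np.int64(304), np.int64(239), [0.441, -0.136, 0.117]), (np.int64(305), np.int64(240), [0.439, -0.135, 0.141])]
```

Depth puts the shut tips at z≈0.067–0.070, about level with the TCP and not 19 mm ahead of it. I'll go back and descend about 17 mm deeper, watching the force.

```bash
python3 shift.py '0 0 0 -0.03 0; 0 0 -0.03 0 0; 0 0 -0.04 0 0; 0 0 -0.04 0 0; 0 0 -0.01 0 0; 0 0 0 0 0; 0 0 0 0.02 0; 0 0 0 0.015 0; 0 0 0 0.007 0; 0 0 0 0.005 0;0 0 0 0 0; 0 0 0 0 0'
python3 - <<'E'
from h import *
go(wf(-.2,-.052),.05)
_,d=shot('scene','s3');P=cloud('scene',d);d0=np.load('pics/s2.npy');Q=pf(P)
m=(np.abs(d0-d)>.01)&(d>0)&(abs(Q[...,0]+.2)<.03)&(abs(Q[...,1]+.052)<.03)
z=P[...,2][m];print(np.sort(z)[:12].round(4)); ys,xs=np.nonzero(m&(P[...,2]>.03)); print(ys.max())
K,o,M,_=cam('scene');c=M.T@(arm.sense()['position']-o);print(K[0,2]-K[0,0]*c[0]/c[2],K[1,2]+K[1,1]*c[1]/c[2])
a=cv2.resize(cv2.imread('pics/s3.png')[80:230,180:380],None,fx=4,fy=4);cv2.imwrite('pics/s3c.png',a)
E
```

```text
time: 5.88
position: [0.4169, -0.046, 0.049]
tcp_rot: [0.998, 0.056, -0.0, 0.0]
force: [0.4, -0.0, 0.2]
grip_width: 0.0002
gripper_force: 0.0
tcp [ 0.4169 -0.046   0.049 ] pf [-0.2001 -0.0523] yaw 6.43 F [ 0.4 -0.   0.2] delta [ 0.0001 -0.0003 -0.001 ] rows 0.025997158864225024 yawrel turn -0.0007
[0.0462 0.049  0.057  0.0579 0.0602 0.0605 0.061  0.0613 0.0616 0.0631
 0.0645 0.0649]
168
279.3683543299076 164.4552084407748
```

View pics/s3c.png

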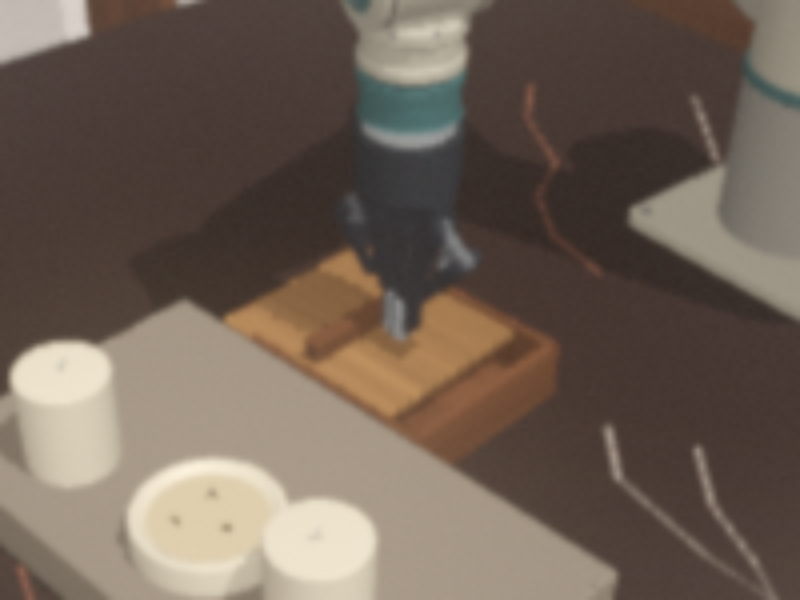

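The shut tips are just above the lid at crop (397,336), beside the batten at (345,330), so the tips are about at TCP height. Now I'll push.

```bash
python3 shift.py '0 0 0.01 0 0; 0 0 0.015 0 0; 0 0 0.02 0 0; 0 0 0.02 0 0; 0 0 0.02 0 0; 0 0 0.02 0 0; 0 0 0.01 0 0; 0 0 0.005 0 0; 0 0 0 0 0; 0 0 0 0 0'
cat >> h.py <<'E'
def lid(f):
    im,d=shot('top',f);P=cloud('top',d);Q=pf(P);z=P[...,2]
    m=(z>.055)&(z<.066)&(abs(Q[...,0]+.2)<.065)&(Q[...,1]<.02)&(Q[...,1]>-.3)&(d>0)&(im[...,0].astype(int)-im[...,2]>50)
    print('batten',m.sum(),np.median(Q[m],0),np.percentile(Q[m][:,1],[5,95]))
E
python3 - <<'E'
from h import *
go(wf(-.2,-.181),.049); lid('t3')
E
```

```text
time: 6.77
position: [0.4309, -0.1656, 0.0495]
tcp_rot: [0.998, 0.056, 0.001, 0.001]
force: [1.1, -0.6, 2.8]
grip_width: -0.0002
gripper_force: 1.4
tcp [ 0.4309 -0.1656  0.0495] pf [-0.1996 -0.1727] yaw 6.44 F [ 1.1 -0.6  2.8] delta [-0.0004  0.0083  0.0005] rows 0.198523719493265 yawrel turn -0.0006
batten 55 [-0.14920649 -0.18729498] [-0.19357886 -0.18116326]
```

```bash
python3 shift.py '0 0 0.006 0 0; 0 0 0.005 0 0; 0 0 0.004 0 0; 0 0 0.002 0 0; 0 0 0 0 0; 0 0 0 0 0'
python3 - <<'E'
from h import *
go(wf(-.2,-.189),.049); lid('t4')
E
```

```text
time: 7.32
position: [0.4326, -0.1809, 0.0495]
tcp_rot: [0.998, 0.057, 0.001, -0.0]
force: [-0.1, 0.7, 5.4]
grip_width: -0.0003
gripper_force: 2.9
tcp [ 0.4326 -0.1809  0.0495] pf [-0.1997 -0.1881] yaw 6.54 F [-0.1  0.7  5.4] delta [-0.0003  0.0009  0.0005] rows 0.024479773685345436 yawrel turn 0.0011
batten 56 [-0.14980806 -0.20221262] [-0.20913902 -0.19569795]
```

```bash
python3 shift.py '0 0 0.002 -0.001 0; 0 0 0.002 0 0; 0 0 0 0 0; 0 0 0 0 0'
python3 - <<'E'
from h import *
go(wf(-.2,-.189),.049); lid('t5')
E
```

```text
time: 7.7
position: [0.4321, -0.1814, 0.0496]
tcp_rot: [0.998, 0.058, 0.0, -0.005]
force: [2.2, 9.6, 7.0]
grip_width: 0.0
gripper_force: 5.5
tcp [ 0.4321 -0.1814  0.0496] pf [-0.2002 -0.1885] yaw 6.61 F [2.2 9.6 7. ] delta [0.0002 0.0005 0.0006] rows 0.018633196138563003 yawrel turn 0.0024
batten 58 [-0.14964492 -0.20178115] [-0.2089393  -0.19577831]
```

```bash
python3 shift.py '0 0 -0.006 0 0; 0 0 0 -0.04 0; 0.05 0 0 -0.04 0; 0.05 0 0 -0.035 0; 0.05 0 0 0 -0.115; 0.05 0 0 0 -0.115; 0.05 0 0 0 0'
python3 - <<'E'
from h import *
S=pf([.6534,.0387]); T=np.array([-.19,-.046]); u=(T-S)/np.linalg.norm(T-S); p=S-u*.082
print(S,u,np.degrees(np.arctan2(u[1],u[0])),p, 'want yawrel',np.arctan2(-u[1],-u[0]))
go(wf(*p),.16)
E
```

```text
time: 8.33
position: [0.4317, -0.1796, 0.1653]
tcp_rot: [0.985, 0.172, 0.0, 0.001]
force: [-1.1, 0.1, -0.1]
grip_width: 0.0501
gripper_force: 0.0
[0.04447168 0.00522206] [-0.97695967 -0.21342401] -167.6769161722551 [0.12458237 0.02272283] want yawrel 0.2150783867934146
tcp [ 0.4317 -0.1796  0.1653] pf [-0.2004 -0.1868] yaw 19.78 F [-1.1  0.1 -0.1] delta [ 0.3645 -0.129   0.0051] rows 9.27259914192308 yawrel turn 0.2324
```

```bash
python3 shift.py '0.05 0 0 0 0.017; 0.05 0.0362 -0.0135 0 0; 0.05 0.0362 -0.0135 0 0; 0.05 0.0362 -0.0135 0 0; 0.05 0.0362 -0.0135 0 0; 0.05 0.0362 -0.0135 0 0; 0.05 0.0362 -0.0135 0 0; 0.05 0.0362 -0.0135 0 0; 0.05 0.0362 -0.0135 0 0; 0.05 0.0362 -0.0135 0 0; 0.05 0.0362 -0.0135 0 0; 0.05 0 0 0 0;0.05 0 0 0 0; 0.05 0 0 0 0'
python3 - <<'E'
from h import *
go(wf(.12458,.02272),.075)
E
```

```text
time: 9.5
position: [0.7303, 0.064, 0.1631]
tcp_rot: [0.987, 0.161, -0.002, 0.0]
force: [0.5, 0.2, -0.5]
grip_width: 0.05
gripper_force: 0.0
tcp [0.7303 0.064  0.1631] pf [0.1237 0.0217] yaw 18.59 F [ 0.5  0.2 -0.5] delta [ 0.0014 -0.0008  0.0881] rows 2.112699459479516 yawrel turn 0.2115
```

Descend to TCP z≈0.066 and check the tip height and clearances.

```bash
python3 shift.py '0.05 0.002 -0.001 0.035 0; 0.05 0 0 0.035 0; 0.05 0 0 0.018 0; 0.05 0 0 0.006 0; 0.05 0 0 0 0; 0.05 0 0 0 0; 0.05 0 0 0 0'
python3 - <<'E'
from h import *
go(wf(.12458,.02272),.066)
im,d=shot('scene','s6');P=cloud('scene',d);Q=pf(P)
a=cv2.resize(cv2.imread('pics/s6.png')[130:280,150:350],None,fx=4,fy=4);cv2.imwrite('pics/s6c.png',a)
E
```

```text
time: 10.08
position: [0.7346, 0.0651, 0.0734]
tcp_rot: [0.987, 0.162, 0.002, 0.0]
force: [-0.1, -0.9, 0.7]
grip_width: 0.0502
gripper_force: 0.0
tcp [0.7346 0.0651 0.0734] pf [0.1281 0.0223] yaw 18.61 F [-0.1 -0.9  0.7] delta [-0.0034 -0.0012  0.0074] rows 0.19703913067796314 yawrel turn 0.2119
```

View pics/s6c.png

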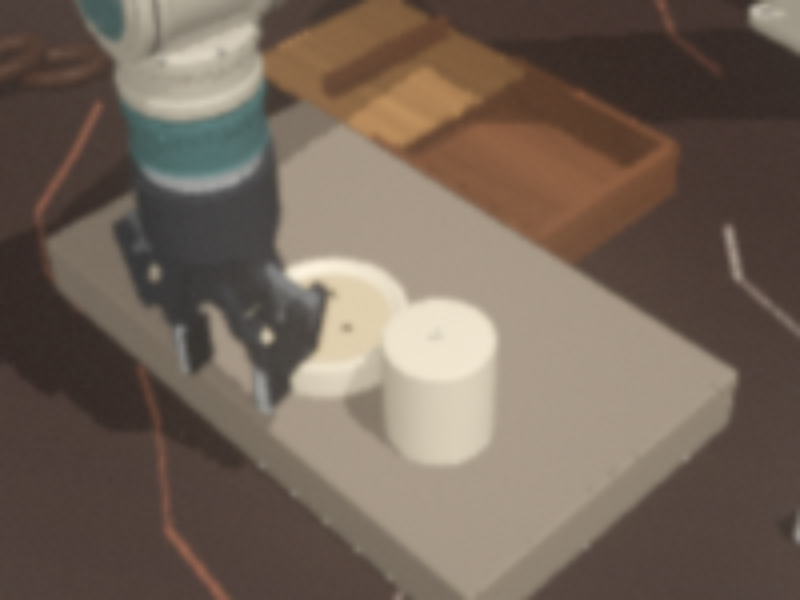

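The open fingers stand behind the stub (tips at crop (195,370) and (265,405)). The +y knuckle at (320,295) sticks out towards the unburnt candle at (440,340), so I'll measure its sideways extent before pushing.

Run:
```python
from h import *
s=arm.sense();M=R.from_quat(s['tcp_rot']).as_matrix()
for n,f in(('scene','s6'),('top',None)):
    if f: d=np.load('pics/s6.npy')
    else: im,d=shot('top','t6')
    P=cloud(n,d); L=(P-s['position'])@M
    im=cv2.imread('pics/'+('s6' if f else 't6')+'.png'); hsv=cv2.cvtColor(im,cv2.COLOR_BGR2HSV)
    m=(d>0)&(abs(L[...,0])<.06)&(abs(L[...,1])<.1)&(hsv[...,2]<120)&(P[...,2]>.052)
    for lo in np.arange(.05,.2,.012):
        k=m&(P[...,2]>=lo)&(P[...,2]<lo+.012)
        if k.sum()>3: print(n,lo.round(3),k.sum(),np.percentile(L[k][:,0],[2,98]).round(3),np.percentile(L[k][:,1],[2,98]).round(3))
F=pf([.6423,.1398]); print('fresh1',F); p=np.r_[wf(*F),.1]; print('fresh1 in tool',(p-s['position'])@M)
```

```text
scene 0.074 7 [-0.012  0.009] [0.025 0.026]
scene 0.086 34 [-0.011  0.01 ] [-0.039  0.027]
scene 0.098 46 [-0.012  0.009] [-0.04   0.027]
scene 0.11 48 [-0.011  0.01 ] [-0.04   0.036]
scene 0.122 75 [-0.007  0.012] [-0.053  0.048]
scene 0.134 116 [-0.01   0.013] [-0.059  0.055]
scene 0.146 166 [-0.013  0.017] [-0.062  0.057]
scene 0.158 134 [-0.006  0.017] [-0.065  0.061]
scene 0.17 166 [-0.006  0.019] [-0.068  0.063]
scene 0.182 158 [-0.007  0.019] [-0.067  0.062]
scene 0.194 49 [-0.009  0.011] [-0.039 -0.021]
top 0.134 21 [-0.011  0.003] [0.042 0.055]
top 0.146 8 [-0.011 -0.002] [0.05  0.062]
top 0.158 8 [-0.011  0.008] [0.052 0.064]
top 0.17 20 [-0.011  0.013] [0.049 0.062]
top 0.182 71 [-0.011  0.013] [0.044 0.068]
fresh1 [0.04483462 0.10692893]
fresh1 in tool [-0.06378378 -0.1001725  -0.0267553 ]
```

Clearance to fresh1 is about 6 mm at this opening. I'll narrow to 0.04, lower, check, and then push.

```bash
python3 shift.py '0.04 0 0 0.005 0; 0.04 0 0 0.005 0; 0.04 0 0 0.003 0; 0.04 0 0 0 0; 0.04 0 0 0 0'
python3 - <<'E'
from h import *
go(wf(.12458,.02272),.055)
im,d=shot('scene','s7')
s=arm.sense();M=R.from_quat(s['tcp_rot']).as_matrix();P=cloud('scene',d); L=(P-s['position'])@M
hsv=cv2.cvtColor(cv2.imread('pics/s7.png'),cv2.COLOR_BGR2HSV)
m=(d>0)&(abs(L[...,0])<.03)&(abs(L[...,1])<.05)&(hsv[...,2]<120)&(P[...,2]>.052)&(P[...,2]<.15)
print(np.sort(P[...,2][m])[:8])
k=m&(P[...,2]>.08)&(P[...,2]<.1);print(np.percentile(L[k],[2,98],axis=0))
E
```

```text
time: 10.6
position: [0.7326, 0.0657, 0.057]
tcp_rot: [0.987, 0.162, -0.001, -0.0]
force: [-0.2, 0.2, 0.5]
grip_width: 0.0402
gripper_force: 0.0
tcp [0.7326 0.0657 0.057 ] pf [0.1262 0.0231] yaw 18.67 F [-0.2  0.2  0.5] delta [-0.0017  0.      0.002 ] rows 0.06325128169026174 yawrel turn 0.213
[0.06601552 0.06613677 0.06703366 0.06728238 0.06791118 0.06846101
 0.06857871 0.0690629 ]
[[-0.01083352 -0.03437779 -0.04153132]
 [ 0.00969468  0.02914726 -0.023966  ]]
```

```bash
python3 shift.py '0.04 0 0 0.003 0; 0.04 -0.01 0 0 0; 0.04 -0.008 0 0 0; 0.04 -0.006 0 0 0; 0.04 -0.008 0 0 0; 0.04 -0.01 0 0 0; 0.04 -0.01 0 0 0; 0.04 -0.01 0 0 0; 0.04 -0.01 0 0 0; 0.04 -0.01 0 0 0; 0.04 -0.01 0 0 0; 0.04 -0.008 0 0 0; 0.04 -0.006 0 0 0; 0.04 0 0 0 0'
cat >> h.py <<'E'
def stub(f):
    im,d=shot('scene',f);P=cloud('scene',d);Q=pf(P);hsv=cv2.cvtColor(im,cv2.COLOR_RGB2HSV)
    m=(d>0)&(hsv[...,0]>12)&(hsv[...,0]<35)&(hsv[...,2]>150)&(P[...,2]>.015)&(P[...,2]<.11)&(Q[...,0]<.12)&(Q[...,0]>-.29)&(abs(Q[...,1])<.2)
    for k in comps(m,50):
        g=np.zeros(m.shape,np.uint8);cv2.drawContours(g,[k],-1,1,-1);g=(g>0)&m
        print('blob',g.sum(),'pf min',Q[g].min(0).round(3),'max',Q[g].max(0).round(3),'z',np.percentile(P[...,2][g],[2,50,98]).round(3))
E
python3 - <<'E'
from h import *
go(wf(.0,.0),.055); stub('s8')
E
```

```text
time: 11.82
position: [0.6309, 0.0313, 0.0547]
tcp_rot: [0.987, 0.162, -0.001, -0.0]
force: [-0.1, 0.4, 0.3]
grip_width: 0.04
gripper_force: 0.0
tcp [0.6309 0.0313 0.0547] pf [0.0213 0.0004] yaw 18.64 F [-0.1  0.4  0.3] delta [-0.0209 -0.0041 -0.0003] rows 0.5114668233040116 yawrel turn 0.2124
blob 127 pf min [-0.018 -0.056] max [0.028 0.03 ] z [0.05  0.07  0.091]
blob 6466 pf min [-0.119 -0.2  ] max [0.119 0.2  ] z [0.047 0.05  0.102]
blob 436 pf min [-0.277 -0.196] max [-0.14  -0.117] z [0.042 0.044 0.047]
```

```bash
cat >> h.py <<'E'
def stubt(f):
    for n in('top','scene'):
        im,d=shot(n,f+n);P=cloud(n,d);Q=pf(P)
        m=(d>0)&(im.min(2)>(180 if n=='top' else 110))&(P[...,2]>.0)&(P[...,2]<.095)&(Q[...,0]<.12)&(Q[...,0]>-.29)&(abs(Q[...,1])<.09)
        m&=(P[...,2]>.06)|(Q[...,0]<-.123)
        q=Q[m];print(n,len(q),'min',np.percentile(q,1,axis=0).round(3),'max',np.percentile(q,99,axis=0).round(3),'z',np.percentile(P[...,2][m],[2,50,98]).round(3))
E
python3 - <<'E'
from h import *
stubt('a')
E
```

```text
top 110 min [-0.067 -0.064] max [-0.006 -0.049] z [0.066 0.072 0.078]
scene 538 min [-0.086 -0.09 ] max [0.07 0.04] z [0.062 0.071 0.092]
```

```bash
python3 shift.py '0.04 -0.006 0 0 0; 0.04 -0.008 0 0 0; 0.04 -0.008 0 0 0; 0.04 -0.008 0 0 0; 0.04 -0.008 0 0 0; 0.04 -0.008 0 0 0; 0.04 -0.008 0 0 0; 0.04 -0.008 0 0 0; 0.04 -0.008 0 0 0; 0.04 -0.008 0 0 0; 0.04 -0.008 0 0 0; 0.04 -0.007 0 0 0; 0.04 -0.007 0 0 0; 0.04 0 0 0 0; 0.04 0 0 0 0'
python3 - <<'E'
from h import *
go(wf(-.13,-.033),.055); stubt('b')
E
```

```text
time: 13.22
position: [0.5371, -0.0004, 0.0546]
tcp_rot: [0.987, 0.162, -0.001, -0.0]
force: [0.5, 0.5, 1.2]
grip_width: 0.0398
gripper_force: 0.0
tcp [ 5.371e-01 -4.000e-04  5.460e-02] pf [-0.0755 -0.0206] yaw 18.65 F [0.5 0.5 1.2] delta [-0.0559  0.0007 -0.0004] rows 1.340598961529643 yawrel turn 0.2125
top 54 min [-0.175 -0.089] max [ 0.065 -0.004] z [0.008 0.058 0.086]
scene 413 min [-0.229 -0.09 ] max [0.07 0.02] z [0.007 0.06  0.093]
```

```bash
python3 shift.py '0.04 -0.006 0 0 0; 0.04 -0.006 0 0 0; 0.04 -0.006 0 0 0; 0.04 -0.006 0 0 0; 0.04 -0.006 0 0 0; 0.04 -0.006 0 0 0; 0.04 -0.006 0 0 0; 0.04 -0.006 0 0 0; 0.04 -0.005 0 0 0; 0.04 -0.004 0 0 0; 0.04 0 0 0 0; 0.04 0 0 0 0'
python3 - <<'E'
from h import *
go(wf(-.13,-.033),.055); stubt('c')
a=cv2.resize(cv2.imread('pics/cscene.png')[90:270,160:390],None,fx=3.3,fy=3.3);cv2.imwrite('pics/cc.png',a)
E
```

```text
time: 14.32
position: [0.4838, -0.0186, 0.0548]
tcp_rot: [0.987, 0.162, -0.0, 0.0]
force: [0.1, 0.3, -0.3]
grip_width: 0.04
gripper_force: 0.0
tcp [ 0.4838 -0.0186  0.0548] pf [-0.1305 -0.0326] yaw 18.65 F [ 0.1  0.3 -0.3] delta [ 0.0004  0.0005 -0.0002] rows 0.016119216023965485 yawrel turn 0.2126
top 11 min [ 0.047 -0.09 ] max [0.066 0.06 ] z [0.061 0.074 0.09 ]
scene 589 min [-0.255 -0.089] max [0.069 0.028] z [0.023 0.027 0.091]
```

View pics/cc.png

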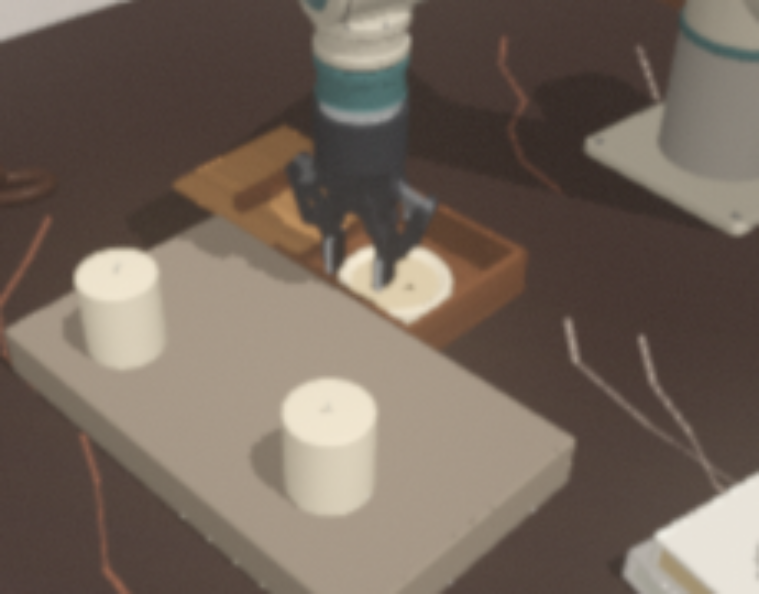

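The stub lies flat in the box (crop (395,282), top z≈0.027) and both unburnt candles are in place. Next I'll shut the lid.

```bash
python3 shift.py '0.04 0 0 -0.03 0; 0 0 0 -0.035 0; 0 0 0 -0.03 0.1063; 0 0 0 0 0.1063; 0 0 0 0 0; 0 0 0 0 0'
python3 - <<'E'
from h import *
go(wf(-.2,-.238),.15)
E
```

```text
time: 14.92
position: [0.4841, -0.0185, 0.1498]
tcp_rot: [0.998, 0.058, 0.0, 0.0]
force: [0.5, 0.1, -0.9]
grip_width: 0.0002
gripper_force: 0.0
tcp [ 0.4841 -0.0185  0.1498] pf [-0.1302 -0.0325] yaw 6.65 F [ 0.5  0.1 -0.9] delta [-7.040e-02  2.053e-01 -2.000e-04] rows 5.2045210209651005 yawrel turn 0.0031
```

```bash
python3 shift.py '0 -0.0117 0.0342 0 0; 0 -0.0117 0.0342 0 0; 0 -0.0117 0.0342 0 0; 0 -0.0117 0.0342 0 0; 0 -0.0117 0.0342 0 0; 0 -0.0117 0.0342 0 0; 0 0 0 0 0.003; 0 0 0 0 0; 0 0 0 0.03 0; 0 0 0 0.03 0; 0 0 0 0.02 0; 0 0 0 0.01 0; 0 0 0 0.008 0; 0 0 0 0 0; 0 0 0 0 0; 0 0 0 0 0'
python3 - <<'E'
from h import *
go(wf(-.2,-.238),.05); lid('t9')
E
```

```text
time: 16.25
position: [0.4386, -0.2308, 0.053]
tcp_rot: [0.998, 0.055, 0.001, 0.001]
force: [0.3, -0.1, 0.2]
grip_width: 0.0004
gripper_force: 0.0
tcp [ 0.4386 -0.2308  0.053 ] pf [-0.1994 -0.2383] yaw 6.36 F [ 0.3 -0.1  0.2] delta [-0.0006 -0.0003  0.003 ] rows 0.07292599884719299 yawrel turn -0.0019
batten 185 [-0.18390411 -0.20228104] [-0.20901399 -0.19592679]
```

```bash
python3 shift.py '0 0 0 0.0025 0; 0 0 -0.008 0 0; 0 0 -0.012 0 0; 0 0 -0.015 0 0; 0 0 -0.015 0 0; 0 0 -0.015 0 0; 0 0 -0.015 0 0; 0 0 -0.015 0 0; 0 0 -0.015 0 0; 0 0 -0.015 0 0; 0 0 -0.015 0 0; 0 0 -0.01 0 0; 0 0 -0.005 0 0; 0 0 0 0 0; 0 0 0 0 0'
python3 - <<'E'
from h import *
go(wf(-.2,-.065),.05); lid('t10')
E
```

```text
time: 17.55
position: [0.4198, -0.0755, 0.0494]
tcp_rot: [0.998, 0.056, -0.0, -0.001]
force: [-1.6, 0.7, 5.2]
grip_width: 0.0
gripper_force: 2.5
tcp [ 0.4198 -0.0755  0.0494] pf [-0.2005 -0.0819] yaw 6.37 F [-1.6  0.7  5.2] delta [ 0.0005 -0.0169 -0.0005] rows 0.4060484213434 yawrel turn -0.0017
batten 69 [-0.1535531  -0.06797088] [-0.07502555 -0.06241607]
```

```bash
python3 shift.py '0 0 -0.005 -0.001 0; 0 0 -0.005 0 0; 0 0 -0.004 0 0; 0 0 -0.003 0 0; 0 0 -0.002 0 0; 0 0 -0.002 0 0; 0 0 0 0 0; 0 0 0 0 0'
python3 - <<'E'
from h import *
go(wf(-.2,-.065),.05); lid('t11')
E
```

```text
time: 18.27
position: [0.4185, -0.0588, 0.0503]
tcp_rot: [0.999, 0.054, -0.0, 0.005]
force: [-0.1, -10.2, -3.6]
grip_width: -0.0003
gripper_force: 5.4
tcp [ 0.4185 -0.0588  0.0503] pf [-0.1999 -0.0652] yaw 6.24 F [ -0.1 -10.2  -3.6] delta [-0.0001 -0.0002  0.0003] rows 0.008725472560368125 yawrel turn -0.004
batten 32 [-0.14412429 -0.05064232] [-0.05802124 -0.04639323]
```

```bash
python3 shift.py '0 0 -0.002 0 0; 0 0 0 0 0; 0 0 0.012 0 0; 0 0 0 0 0; 0 0 0 -0.04 0; 0 0 0 -0.04 0; 0 0 0 -0.04 0; 0 0 0.04 0 0; 0 0 0.04 0 0; 0 0 0.04 0 0; 0 0 0.04 0 0; 0 0 0.04 0 0; 0 0 0 0 0; 0 0 0 0 0'
python3 - <<'E'
from h import *
go(wf(-.2,-.065),.05); lid('t12'); shot('scene','s12')
a=cv2.resize(cv2.imread('pics/t12.png')[90:330,20:430],None,fx=1.9,fy=1.9);cv2.imwrite('pics/t12c.png',a)
E
```

```text
time: 19.48
position: [0.4414, -0.2653, 0.1699]
tcp_rot: [0.999, 0.053, 0.0, -0.001]
force: [-0.5, 0.3, 1.3]
grip_width: -0.0002
gripper_force: 0.0
tcp [ 0.4414 -0.2653  0.1699] pf [-0.2005 -0.2729] yaw 6.13 F [-0.5  0.3  1.3] delta [-0.0008 -0.2077  0.1202] rows 5.75611013741701 yawrel turn -0.0059
batten 228 [-0.19879238 -0.05262033] [-0.05914073 -0.04640451]
```

View pics/t12c.png

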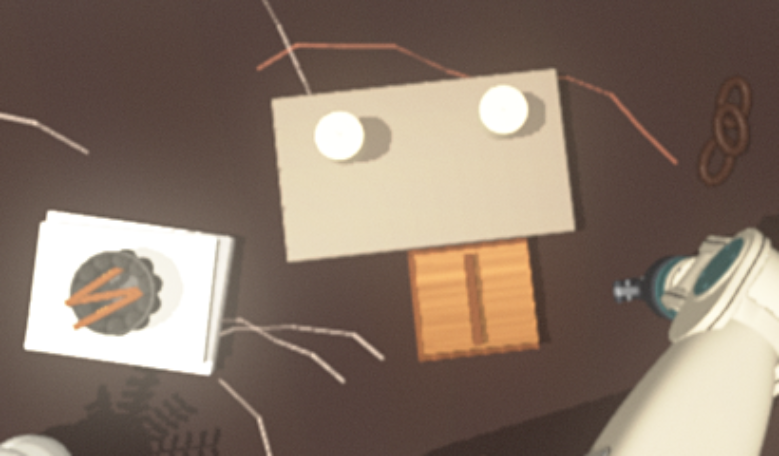

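The lid is shut over the box, with the batten centred at (475,300), and the candles, bowl and ornament are where they were. The arm is clear, so I'm handing in.

```bash
python3 -c "
from bench import arm, imaging, close_job
print(close_job())"
```

```text
the job is handed in; nothing more can be done
None
```

The burnt-down candle lies flat in the box with the lid slid fully shut to its stop, the two unburnt candles, the bowl and the ornament stand where they were, and I handed the job in at about 19.5 s.

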